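# Snap the feed tub's lid home below the vivarium

## Robot

A 6-joint arm with a two-finger parallel gripper is mounted at the origin on the work surface. World frame = base frame: x ahead of the robot, y to its left, z up, the work surface at z = 0. Lengths are in m, angles in rad, forces in N, time in s.
With the tool pointing down it reaches from about 0.35 to 0.775 m from the base axis. Payload 7.3 kg.
Tool frame: the origin (TCP) lies between the finger pads; the fingertips stand 8 mm ahead of it and the grasp point (between the pads) lies 11 mm behind it (robot.nose_length is the distance from the TCP to the fingertips, in m); z points along the fingers, y is the line along which they close (so a half turn about z gives the same grasp; the last joint's range is limited). The gripper opens to 92 mm and grips with 3 to 60 N. Pads are 19 mm wide; open, the fingers measure 130 mm over their backs; the gripper's body (75 mm by 190 mm) begins 47 mm behind the grasp point.
Start: joints at [1.133, 0.342, 1.524, -0, 1.275, -0.146], TCP at [0.151, 0.503, 0.235] pointing down, gripper open.
Joint ranges: [-2.53, 2.53], [-0.77, 2.02], [0.04, 2.7], [-1, 4.14], [0.28, 2.66], [-3.11, 3.11]. Speed limits (rad/s): [2.57, 2.57, 3.14, 3.14, 3.14, 3.14].

## Interface

Orientations are given as [roll, pitch, yaw] about the fixed x, y, z axes, in that order (R = Rz(yaw) Ry(pitch) Rx(roll)).
In Python, from cell import robot gives the robot as it stands. The module is installed in compiled form; this text tells all that it offers.
- The arm moves only by the shell command python3 -m jog 'ROWS' [FORCE]. ROWS is JSON, a list that holds one entry, the list of rows, each a list of 5 numbers: the gripper's target within -1 to 1 (fully open at 1, half-way at 0, shut at -1), then the shift along the tool's x, y, z in m, then the turn about the tool's z in rad. A call has 1 to 5 rows; each row is the pose to reach, as a shift and turn from the pose commanded when the call began, along the tool's axes at that moment; what a row does not reach only later rows make up. A row lasts 1/12 s, in which the tool goes at most 41.7 mm and 7.16 degrees, less where a joint would pass 70% of its speed; a pose out of reach is approached as far as the arm can. A call with a gripper value outside its range is refused whole. The fingers move at their own pace and stop on an object; FORCE is the grip in N (left out, the last holds). Time passes only in rows, so rows that repeat a pose let the fingers close. It gives the time, the measured TCP pose, the force, the opening and the grip force at its end, in the units of the state.
- robot.observe(): the state, without advancing time (a new reading comes with each control period).
- robot.read_camera(name): name is "scene" or "top" or "wrist"; returns the picture (384x512x3 uint8, red, green, blue); there is no depth.
- robot.camera_model(name): a dict with "camera_matrix" (3x3 intrinsics, pixels), "position" and "attitude" of the camera in the world; the wrist camera has in their place "mount" (4x4, takes a point from camera to tool coordinates, whose origin is the TCP and whose axes are the flange's). Camera axes: x right, y down, z forward; pixel columns grow to the right and rows downward; lengths in m; the calibration is good to about 2 mm. A picture is of the moment at which its call begins: read the wrist's pose just before it. camera_model takes no time and is no camera call.
- robot.hand_in(): hands the job in; it is judged then, once.
The state is a dict: "time": time; "qpos": joint angles; "qvel": joint speeds; "joint_efforts": joint torques, N m; "tool_pos": TCP position; "tool_rot": TCP orientation; "contact_force": force on the tool from outside, world axes, zero at the start; "torque": the same for the moment, N m; "opening": finger opening in m; "grip_force": force on a finger pad.
Only numpy, scipy, OpenCV 4.12 (cv2) and the standard library are available. Lean on these libraries where they do the work, as an engineer would, in place of code of your own. Each camera call takes 0.05 s, during which the arm holds its last target. There are 200 camera calls.

## Task

The blue feed tub on the shelf is standing open. Pick up its own lid, the wide green one with the tall knob, set it on the tub and press it down until it snaps fully home, flat on the rim all round, leaving the tub upright about where it stands. Do not disturb the small yellow lid or the beige bowl.

Things in the scene. Friction and masses are not known exactly. Their poses are not given: they have to be found in the camera images.
- lid_knob (a point): Wide green lid, loose, knob up, 100 g. Point: centre of its knob, 48 mm above the lid's foot; z up. Knob: upright cylinder, 28 mm diameter, 32 mm tall, grip from above at any yaw. Under it a flange 112 mm wide, 6 mm thick, underside 22 mm below the point. Below that a white plug 26 mm deep: neck 80 mm wide, then a bead 86 mm wide 12 mm under the flange, tapering to 66 mm at the foot.
- tub: Blue round stoneware tub, open, 450 g, loose. Origin: centre of underside; z up. 70 mm tall, 104 mm wide, mouth 90 mm. Four grey sprung balls in the mouth stand out 4.5 mm, 7 mm below the rim. The lid's taper centres in the mouth; at rest on the balls it sits 10 mm high, and a straight push of 5 to 15 N snaps its bead past them. Home: flange on rim, knob centre 92 mm above this origin.
- small_lid_knob (a point): Bystander, leave alone: smaller yellow lid, 72 mm in diameter, 49 mm tall in all, loose; it does not fit the blue tub. Point: centre of its knob (24 mm in diameter, 30 mm tall), 34 mm above the shelf.
- bowl: Bystander, leave alone: round beige ceramic bowl, 120 mm in diameter, 45 mm tall, empty, loose. Origin: centre of its underside.
Mind the look-alikes: they are no part of the job. Several things look just like the tub: the one meant starts nearest to the robot's base.

How it is judged:
By the outcome, as a careful person would: the job done as asked, in the order asked, and still so for the second after the job is handed in, with the robot touching nothing.
It also fails if it takes over 35 s, if anything falls off the work surface, if the arm or the gripper's body presses on something with over 40 N, if the wrist force passes 120 N, or if a joint passes its speed limit or range.

## Working session

There is one attempt and no reset: what is moved stays moved. The work goes in short steps, Python scripts to look and compute and a shell command to move; the robot and the scene stay as the last step left them, time stands still between calls to the robot, and variables do not carry over. Pictures are saved under pics/ and viewed, at most 10 in all, crops included, and the job is handed in when it is done.

```bash
mkdir -p pics; cat > h.py <<'E'
import numpy as np, cv2
from scipy.spatial.transform import Rotation as R
from cell import robot
def save(n,f): 
    im=robot.read_camera(n); cv2.imwrite('pics/'+f,im[:,:,::-1]); return im
def pose(n):
    m=robot.camera_model(n); K=np.array(m['camera_matrix'])
    if 'mount' in m:
        s=robot.observe(); T=np.eye(4); T[:3,3]=s['tool_pos']; T[:3,:3]=R.from_euler('xyz',s['tool_rot']).as_matrix()
        T=T@np.array(m['mount'])
        return K,T[:3,:3],T[:3,3]
    A=np.array(m['attitude']); A=A if A.shape==(3,3) else R.from_euler('xyz',A).as_matrix()
    return K,A,np.array(m['position'])
def onz(n,u,v,z,P=None):
    K,A,p=P or pose(n); d=A@np.linalg.solve(K,[u,v,1]); return p+d*(z-p[2])/d[2]
def proj(n,X):
    K,A,p=pose(n); c=K@(A.T@(np.array(X)-p)); return c[:2]/c[2]
E
python3 - <<'E'
from h import *
a=save('scene','s1.png'); b=save('top','t1.png')
for n in('scene','top','wrist'): print(n,robot.camera_model(n))
print(robot.observe())
E
```

```text
scene {'camera_matrix': array([[398.51851369,   0.        , 256.45471792],
       [  0.        , 398.51851369, 185.21322708],
       [  0.        ,   0.        ,   1.        ]]), 'position': array([ 1.15819296, -0.37284896,  0.50348931]), 'attitude': array([-2.1196637 , -0.0061893 ,  0.94662346])}
top {'camera_matrix': array([[465.34716027,   0.        , 255.69383611],
       [  0.        , 465.34716027, 193.65565589],
       [  0.        ,   0.        ,   1.        ]]), 'position': array([0.45675281, 0.05367462, 1.04594356]), 'attitude': array([-3.00339125, -0.01278757, -1.58561691])}
wrist {'camera_matrix': array([[314.14589249,   0.        , 250.57651766],
       [  0.        , 314.14589249, 196.13638806],
       [  0.        ,   0.        ,   1.        ]]), 'mount': array([[-1.12205015e-03, -9.59579405e-01, -2.81435793e-01,
         7.49512403e-02],
       [ 9.99998265e-01, -1.49524522e-03,  1.11129546e-03,
        -5.23669791e-04],
       [-1.48719176e-03, -2.81434058e-01,  9.59579418e-01,
        -1.50603189e-01],
       [ 0.00000000e+00,  0.00000000e+00,  0.00000000e+00,
         1.00000000e+00]])}
{'time': 0.1, 'qpos': array([ 1.13300817e+00,  3.42640889e-01,  1.52493314e+00,  1.77867079e-05,
        1.27540651e+00, -1.46023934e-01]), 'qvel': array([ 0.00034215,  0.00062159, -0.00190893, -0.00074043, -0.00104814,
        0.00034249]), 'joint_efforts': array([ 1.21896315e-03, -4.32009208e+01, -2.44696462e+01,  7.18688406e-02,
        5.25998720e-02, -8.39410905e-05]), 'tool_pos': array([0.1508439 , 0.50248786, 0.2341167 ]), 'tool_rot': array([-3.14022201e+00, -2.18773940e-04,  2.84982309e+00]), 'contact_force': array([-0.10715003, -0.50627351,  0.50484239]), 'torque': array([ 0.02569334,  0.01126988, -0.04958507]), 'grip_force': 0.0, 'opening': 0.09179669663212273}
```

View pics/t1.png

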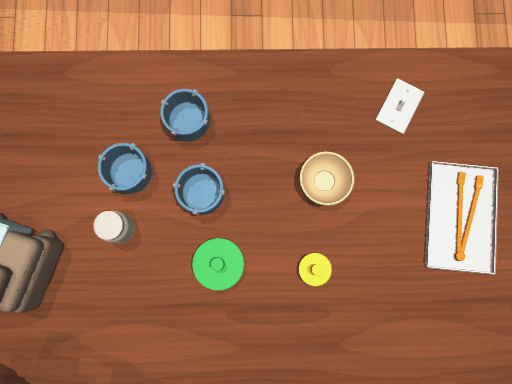

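View pics/s1.png

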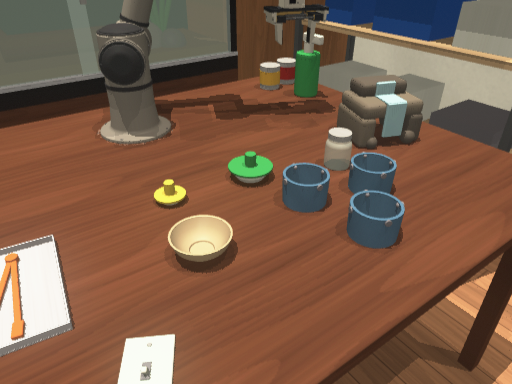

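The top view shows three blue tubs with rim centres at about (185,114), (124,167) and (199,189). The green lid's knob is at (217,264), the yellow lid at (315,269) and the bowl at (327,179). A jar stands at (112,226). Next I'll locate them and crop.

```bash
python3 - <<'E'
from h import *
for c in [(185,114),(124,167),(199,189)]:
    X=onz('top',*c,0.07); print('tub',c,X.round(4),np.hypot(*X[:2]).round(4),'scene',proj('scene',X).round(1))
for n,c,z in [('lidknob',(217,264),.064),('small',(315,268.5),.049),('bowl',(327,179),.045),('jar',(108,226),.08)]:
    X=onz('top',*c,z); print(n,X.round(4),'scene',proj('scene',X).round(1))
t=cv2.imread('pics/t1.png')[90:300,80:260]; s=cv2.imread('pics/s1.png')[130:260,210:420]
t=cv2.resize(t,None,fx=2.8,fy=2.8,interpolation=2)
s=cv2.resize(s,(800-t.shape[1],int(130*(800-t.shape[1])/210)),interpolation=2)
o=np.zeros((600,800,3),np.uint8); o[:t.shape[0],:t.shape[1]]=t; o[:s.shape[0],t.shape[1]:]=s
cv2.imwrite('pics/c1.png',o)
E
```

```text
tub (185, 114) [0.7684 0.1896 0.07  ] 0.7914 scene [372.3 202.9]
tub (124, 167) [0.6532 0.3184 0.07  ] 0.7267 scene [370.3 162.1]
tub (199, 189) [0.6038 0.1591 0.07  ] 0.6244 scene [304.2 173.2]
lidknob [0.4462 0.1219 0.064 ] scene [249.3 153.4]
small [ 0.4335 -0.0844  0.049 ] scene [169.6 181.6]
bowl [ 0.6261 -0.1175  0.045 ] scene [198.6 232.7]
jar [0.5274 0.3457 0.08  ] scene [339.5 136.7]
```

View pics/c1.png

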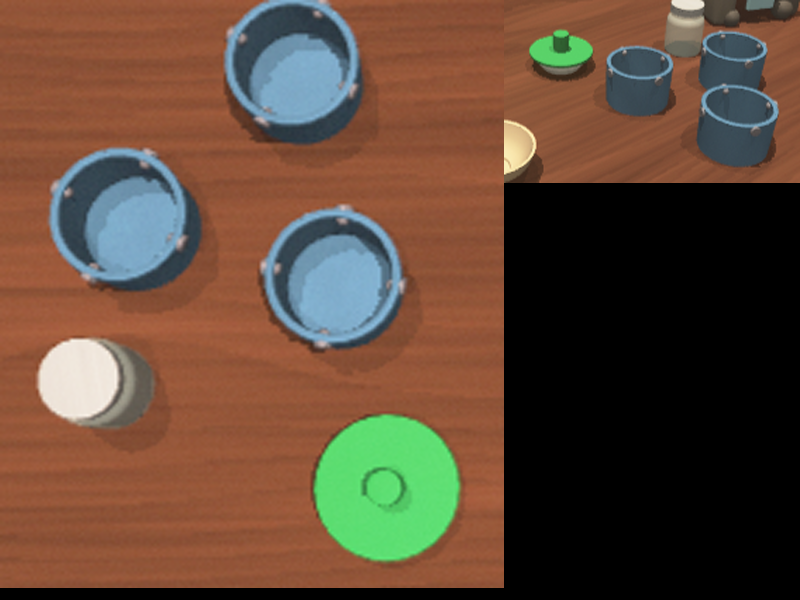

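The candidates are the tubs at pixels (185,114), (124,167) and (199,189), at 0.79, 0.73 and 0.62 m from the base. The one meant is (199,189), the nearest, and the crop confirms it is open with its rim centred there. The wide green lid's knob is at (217,264). The scene-view projections agree with z = 0 as the surface. Moving above the lid.

```bash
cat >> h.py <<'E'
def go(X):
    s=robot.observe(); return R.from_euler('xyz',s['tool_rot']).as_matrix().T@(np.array(X)-s['tool_pos'])
E
python3 -c "
from h import *
print(go([.446,.122,.2]).round(4))"
```

```text
[-0.3921 -0.2795  0.0344]
```

```bash
python3 -m jog '[[[1,-0.033,-0.023,0.003,0],[1,-0.065,-0.046,0.006,0],[1,-0.098,-0.07,0.009,0],[1,-0.13,-0.093,0.012,0],[1,-0.163,-0.116,0.015,0]]]'
python3 -m jog '[[[1,-0.033,-0.023,0.003,0],[1,-0.065,-0.046,0.006,0],[1,-0.098,-0.07,0.009,0],[1,-0.13,-0.093,0.012,0],[1,-0.163,-0.116,0.015,0]]]'
python3 -m jog '[[[1,-0.033,-0.023,0.002,0],[1,-0.066,-0.047,0.004,0],[1,-0.066,-0.047,0.004,0],[1,-0.066,-0.047,0.004,0]]]'
python3 - <<'E'
from h import *
print(robot.observe()['tool_pos'],go([.446,.122,.2]).round(4))
save('wrist','w1.png')
im=cv2.imread('pics/w1.png');cv2.imwrite('pics/w1b.png',cv2.resize(im,(800,600),interpolation=2))
print(proj('wrist',[.446,.122,.064]),proj('wrist',[.604,.159,.07]))
E
```

```text
time: 0.52
tool_pos: [0.2741, 0.3432, 0.2194]
tool_rot: [-3.141, -0.0, 2.851]
contact_force: [1.1, 0.1, 0.0]
opening: 0.0916
grip_force: 0.0
time: 0.93
tool_pos: [0.397, 0.1851, 0.2045]
tool_rot: [3.142, -0.0, 2.85]
contact_force: [1.4, 1.4, -0.8]
opening: 0.0922
grip_force: 0.0
time: 1.27
tool_pos: [0.4467, 0.1212, 0.2001]
tool_rot: [-3.141, -0.001, 2.846]
contact_force: [-0.7, -0.0, -0.6]
opening: 0.0917
grip_force: 0.0
[0.44674334 0.12123022 0.20008484] [0.0009 0.0005 0.0001]
[250.37254703 187.29069033] [327.8213896  318.05252006]
```

View pics/w1b.png

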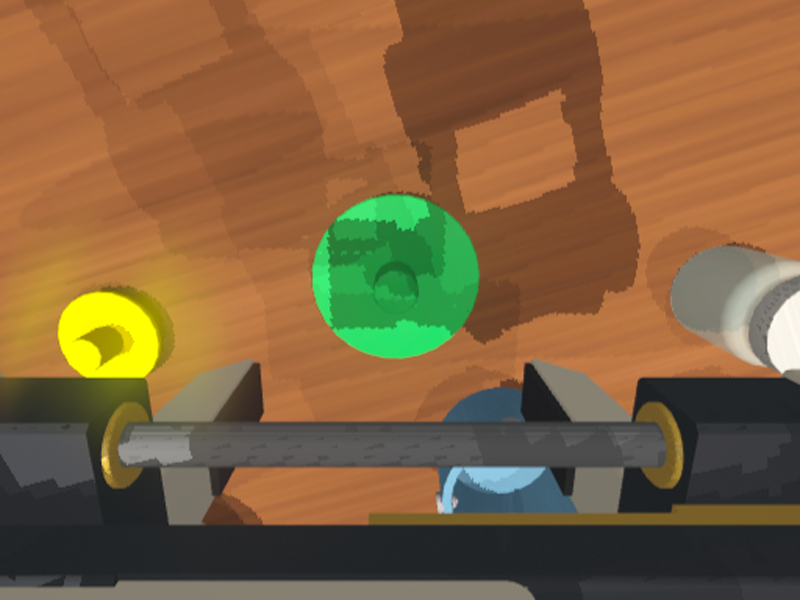

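The wrist view shows the lid flange centred at (396,276) and the knob top at about (396,290) in the enlarged picture, clear of the fingers. The tub is partly hidden behind the gripper.

```bash
python3 - <<'E'
from h import *
f=384/600
a=onz('wrist',396*.64,291*.64,.064);b=onz('wrist',396*.64,276*.64,.032)
print(a,b,robot.observe()['tool_pos'])
print(go([*((a+b)/2)[:2],.044]).round(4))
# flange fit from masks in top view
im=cv2.imread('pics/t1.png');hsv=cv2.cvtColor(im,cv2.COLOR_BGR2HSV)
def ell(lo,hi,roi):
    m=cv2.inRange(hsv,lo,hi);k=np.zeros_like(m);k[roi[1]:roi[3],roi[0]:roi[2]]=m[roi[1]:roi[3],roi[0]:roi[2]]
    c=max(cv2.findContours(k,0,1)[0],key=cv2.contourArea);return cv2.fitEllipse(c)
e=ell((45,80,40),(80,255,255),(180,225,260,300));print(e,onz('top',*np.add(e[0],.0),.032))
E
```

```text
[0.44586284 0.12506437 0.064     ] [0.4439963  0.12596308 0.032     ] [0.44587715 0.12244814 0.20020736]
[0.0015 0.0027 0.1562]
((217.69369506835938, 263.7634582519531), (51.118438720703125, 51.666404724121094), 32.24604034423828) [0.44629572 0.12267919 0.032     ]
```

```bash
python3 -m jog '[[[1,0.001,0.002,0.04,0],[1,0.001,0.002,0.08,0],[1,0.001,0.002,0.12,0],[1,0.001,0.002,0.145,0],[1,0.001,0.002,0.156,0]]]'
python3 -m jog '[[[-1,0,0,0,0],[-1,0,0,0,0],[-1,0,0,0,0],[-1,0,0,0,0],[-1,0,0,0,0]]]' 30
python3 -m jog '[[[-1,0,0,0,0],[-1,0,0,0,0],[-1,0,0,0,0]]]' 30
```

```text
time: 1.73
tool_pos: [0.4424, 0.1264, 0.0416]
tool_rot: [-3.139, -0.006, 2.852]
contact_force: [-1.3, -0.7, -0.6]
opening: 0.0921
grip_force: 0.0
time: 2.15
tool_pos: [0.4465, 0.1254, 0.0459]
tool_rot: [3.14, 0.002, 2.85]
contact_force: [0.4, 0.2, 0.2]
opening: 0.0631
grip_force: 0.0
time: 2.4
tool_pos: [0.446, 0.1251, 0.0451]
tool_rot: [3.141, 0.001, 2.85]
contact_force: [-1.0, -0.1, -0.3]
opening: 0.043
grip_force: 0.0
```

```bash
python3 -m jog '[[[-1,0,0,0,0],[-1,0,0,0,0],[-1,0,0,0,0],[-1,0,0,0,0]]]' 30
python3 -m jog '[[[-1,0,0,-0.03,0],[-1,0,0,-0.06,0],[-1,0,0,-0.1,0],[-1,0,0,-0.12,0],[-1,0,0,-0.12,0]]]'
python3 - <<'E'
from h import *
save('wrist','w2.png');save('scene','s2.png')
a=cv2.imread('pics/w2.png');b=cv2.imread('pics/s2.png')[90:260,180:420]
o=np.zeros((600,800,3),np.uint8);o[:300,:400]=cv2.resize(a,(400,300));o[:283,400:]=cv2.resize(b,(400,283))
o[300:,:]=0;t=robot.read_camera('top')[:,:,::-1];cv2.imwrite('pics/t2.png',t)
o[300:,:400]=cv2.resize(t[90:270,110:350],(400,300),interpolation=2);cv2.imwrite('pics/o2.png',o)
s=robot.observe();print(s['tool_pos'],s['tool_rot'],s['opening'],s['grip_force'],s['contact_force'])
E
```

```text
time: 2.73
tool_pos: [0.4458, 0.125, 0.0447]
tool_rot: [3.142, 0.0, 2.85]
contact_force: [-0.8, 0.5, 0.8]
opening: 0.0273
grip_force: 30.0
time: 3.15
tool_pos: [0.4483, 0.1254, 0.169]
tool_rot: [3.138, 0.008, 2.85]
contact_force: [1.4, -0.2, -1.6]
opening: 0.0274
grip_force: 30.0
[0.4450749  0.12496039 0.16384877] [-3.14107557e+00 -1.38950063e-03  2.84977479e+00] 0.027310236181572748 29.999866783618927 [-0.31492577 -0.17074622 -1.87020986]
```

View pics/o2.png

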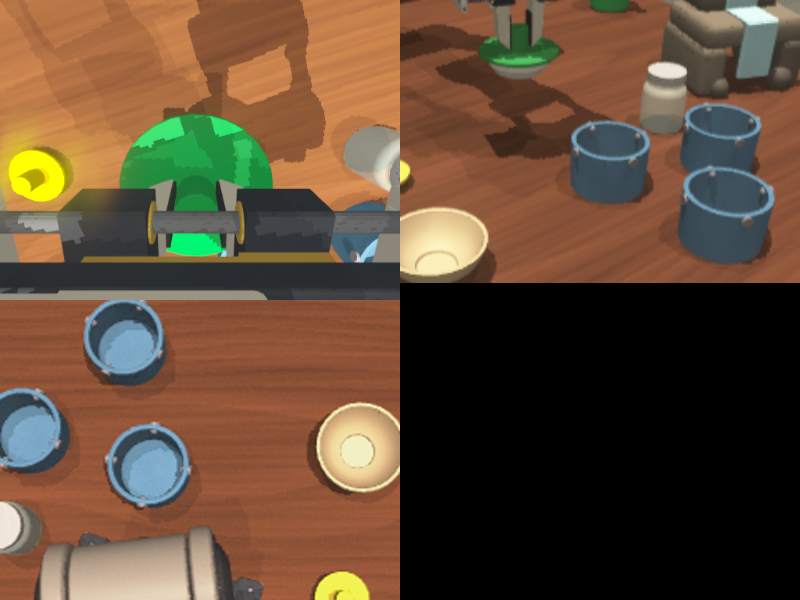

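The lid is held level in the fingers and the tub hasn't moved. Before carrying it over, I'll overlay the predicted rim circle on both fixed views.

```bash
python3 - <<'E'
from h import *
def ov(n,f,X,roi,k):
    im=cv2.imread(f)[roi[1]:roi[3],roi[0]:roi[2]];im=cv2.resize(im,None,fx=k,fy=k,interpolation=0)
    for r,z,c in((.052,.07,(0,0,255)),(.052,0,(0,255,255))):
        p=np.array([(proj(n,[X[0]+r*np.cos(a),X[1]+r*np.sin(a),z])-roi[:2]+.5)*k for a in np.linspace(0,6.3,60)])
        cv2.polylines(im,[p.astype(int).reshape(-1,1,2)],False,c,1)
    return im
X=[.6038,.1591]
a=ov('top','pics/t2.png',X,(160,150,240,230),5);b=ov('scene','pics/s2.png',X,(265,150,345,230),5)
cv2.imwrite('pics/o3.png',np.hstack([a,b]))
E
```

```text
(no output)
```

View pics/o3.png

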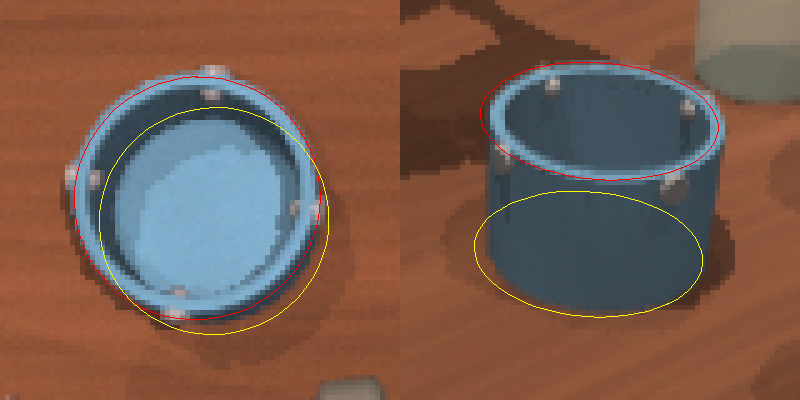

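The predicted rim sits about 1 px low in the top view and 1 px left in the scene view. Both mean the tub is about 2 mm further out, at roughly (0.6055, 0.1605). Carrying the lid over it.

```bash
python3 -c "
from h import *
M=R.from_euler('xyz',[np.pi,0,2.85]).as_matrix();print(M.T@np.array([.6055-.4455,.1605-.125,0]))"
```

```text
[-1.43040489e-01  7.99979289e-02  9.79692076e-18]
```

```bash
python3 -m jog '[[[-1,-0.029,0.016,0,0],[-1,-0.058,0.032,0,0],[-1,-0.087,0.048,0,0],[-1,-0.116,0.064,0,0],[-1,-0.143,0.08,0,0]]]'
python3 -m jog '[[[-1,0,0,0,0],[-1,0,0,0.02,0],[-1,0,0,0.035,0],[-1,0,0,0.035,0]]]'
python3 - <<'E'
from h import *
save('scene','s4.png');save('top','t4.png')
o=[cv2.resize(cv2.imread('pics/s4.png')[100:230,230:380],(800,600)[:1]*1+(693,) if 0 else (450,390),interpolation=2)]
w=save('wrist','w4.png');o.append(cv2.resize(cv2.imread('pics/w4.png')[100:384,100:420],(350,390),interpolation=2))
cv2.imwrite('pics/o4.png',np.hstack(o));s=robot.observe();print(s['tool_pos'],s['tool_rot'])
E
```

```text
time: 3.72
tool_pos: [0.6063, 0.1606, 0.1619]
tool_rot: [-3.14, -0.004, 2.85]
contact_force: [-0.1, 0.1, -1.0]
opening: 0.0274
grip_force: 30.0
time: 4.05
tool_pos: [0.6025, 0.16, 0.1239]
tool_rot: [-3.137, -0.01, 2.85]
contact_force: [-0.9, -0.8, -0.9]
opening: 0.0271
grip_force: 30.0
[0.60536688 0.16044139 0.12921967] [-3.14103666e+00 -1.33828817e-03  2.84973836e+00]
```

View pics/o4.png

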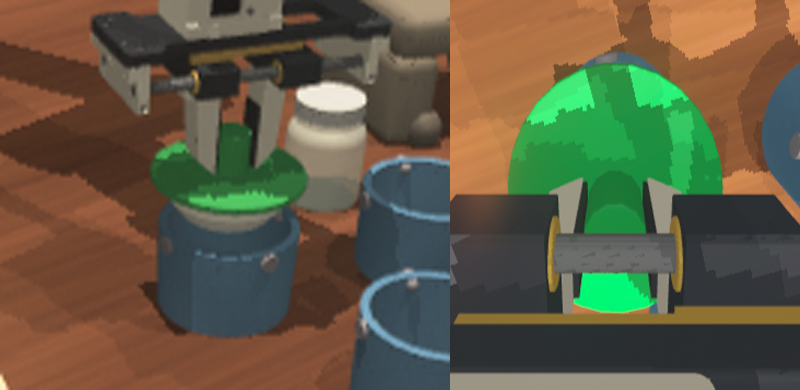

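The lid hangs concentric, about 14 mm above the tub mouth. Lowering it gently into the mouth.

```bash
python3 -m jog '[[[-1,0,0,0.008,0],[-1,0,0,0.016,0],[-1,0,0,0.022,0],[-1,0,0,0.022,0],[-1,0,0,0.022,0]]]'
python3 -m jog '[[[-1,0,0,0.004,0],[-1,0,0,0.008,0],[-1,0,0,0.008,0],[-1,0,0,0.008,0]]]'
```

```text
time: 4.62
tool_pos: [0.6055, 0.1605, 0.1073]
tool_rot: [-3.141, -0.001, 2.85]
contact_force: [0.1, 0.3, -0.6]
opening: 0.0273
grip_force: 30.0
time: 4.95
tool_pos: [0.6058, 0.1608, 0.0997]
tool_rot: [3.141, -0.0, 2.85]
contact_force: [-0.7, 1.7, -0.5]
opening: 0.0269
grip_force: 30.0
```

```bash
python3 -m jog '[[[-1,0,0,0.002,0],[-1,0,0,0.004,0],[-1,0,0,0.004,0]]]' 50
python3 -m jog '[[[-1,0,0,0.002,0],[-1,0,0,0.004,0],[-1,0,0,0.004,0]]]'
```

```text
time: 5.2
tool_pos: [0.6058, 0.1607, 0.0956]
tool_rot: [3.141, 0.0, 2.85]
contact_force: [0.5, 1.9, -1.0]
opening: 0.0269
grip_force: 50.0
time: 5.45
tool_pos: [0.6053, 0.1605, 0.0907]
tool_rot: [-3.141, -0.001, 2.85]
contact_force: [0.2, 1.7, -2.8]
opening: 0.0274
grip_force: 50.0
```

```bash
python3 -m jog '[[[-1,0,0,0.002,0],[-1,0,0,0.003,0],[-1,0,0,0.003,0]]]'
python3 -m jog '[[[-1,0,0,0.001,0],[-1,0,0,0.002,0],[-1,0,0,0.002,0]]]'
```

```text
time: 5.7
tool_pos: [0.6058, 0.1605, 0.089]
tool_rot: [3.142, 0.0, 2.85]
contact_force: [-1.3, 0.8, 1.5]
opening: 0.0272
grip_force: 50.0
time: 5.95
tool_pos: [0.6058, 0.1604, 0.0889]
tool_rot: [3.141, 0.001, 2.85]
contact_force: [-5.8, -0.5, 12.6]
opening: 0.0271
grip_force: 50.0
```

Measured height 0.0889 against 0.0887 expected for home, and the force is rising, so the flange is on the rim. One firmer press, then I'll unload, open and lift.

```bash
python3 -m jog '[[[-1,0,0,0.001,0],[-1,0,0,0.002,0],[-1,0,0,0.002,0]]]'
python3 -m jog '[[[-1,0,0,-0.002,0],[-1,0,0,-0.004,0],[-1,0,0,-0.004,0]]]' 
python3 -m jog '[[[1,0,0,0,0],[1,0,0,0,0],[1,0,0,0,0],[1,0,0,0,0],[1,0,0,0,0]]]'
python3 -m jog '[[[1,0,0,0,0],[1,0,0,-0.02,0],[1,0,0,-0.05,0],[1,0,0,-0.08,0],[1,0,0,-0.1,0]]]'
python3 -m jog '[[[1,0.04,0,0,0],[1,0.08,0,0,0],[1,0.12,0,0,0],[1,0.16,0,0,0],[1,0.16,0,0,0]]]'
python3 - <<'E'
from h import *
save('scene','s5.png');save('top','t5.png');save('wrist','w5.png')
a=cv2.resize(cv2.imread('pics/s5.png')[130:230,250:370],(480,400),interpolation=2)
b=cv2.resize(cv2.imread('pics/t5.png')[90:290,110:350],(320,267),interpolation=2)
o=np.zeros((600,800,3),np.uint8);o[:400,:480]=a;o[:267,480:]=b;o[300:540,480:]=cv2.resize(cv2.imread('pics/w5.png'),(320,240))
# predicted home outlines: flange edge underside z=.07, knob top z=.108
cv2.imwrite('pics/o5.png',o)
E
```

```text
time: 6.2
tool_pos: [0.6059, 0.1605, 0.0888]
tool_rot: [3.141, 0.002, 2.85]
contact_force: [-11.0, -1.3, 25.3]
opening: 0.0273
grip_force: 50.0
time: 6.45
tool_pos: [0.6059, 0.1604, 0.089]
tool_rot: [3.141, 0.0, 2.85]
contact_force: [-1.1, 1.3, -0.8]
opening: 0.0268
grip_force: 50.0
time: 6.87
tool_pos: [0.6058, 0.1604, 0.0884]
tool_rot: [-3.141, -0.0, 2.85]
contact_force: [-0.9, 0.9, 0.2]
opening: 0.0563
grip_force: 0.0
time: 7.28
tool_pos: [0.6065, 0.1606, 0.1916]
tool_rot: [3.14, 0.003, 2.85]
contact_force: [0.6, 0.8, -0.1]
opening: 0.0886
grip_force: 0.0
time: 7.7
tool_pos: [0.4454, 0.2077, 0.1883]
tool_rot: [-3.139, -0.006, 2.853]
contact_force: [0.4, 0.6, -0.2]
opening: 0.0915
grip_force: 0.0
```

View pics/o5.png

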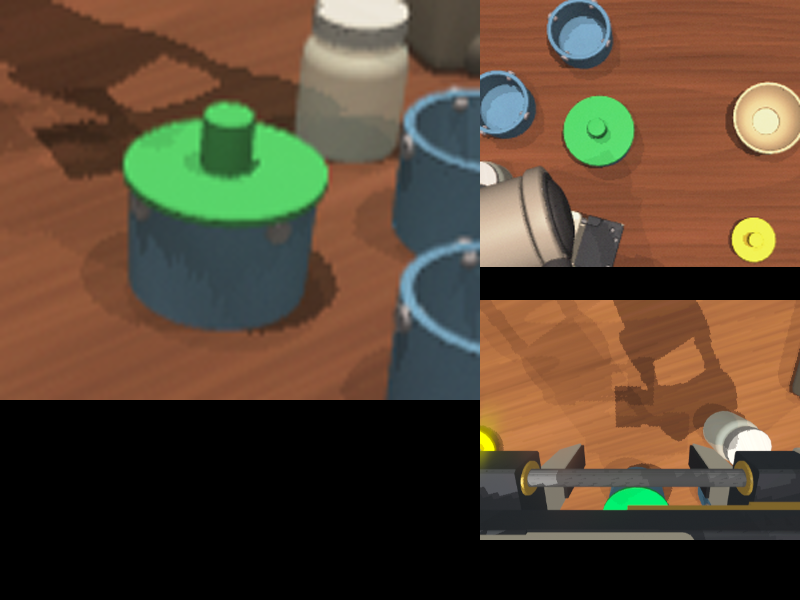

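The lid sits flat on the rim with no gap and no white plug showing. The tub is upright in place, the yellow lid and bowl are undisturbed, and the gripper is clear.

```bash
python3 -c "
from cell import robot
print(robot.hand_in())"
```

```text
the job is handed in; nothing more can be done
None
```

The green lid is pressed home, flat on the rim of the blue tub nearest the base; the tub is upright in place, the yellow lid and bowl are undisturbed, and the job was handed in at about 8 s (verdict not shown).

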